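# Refit the plunger spring of a washed sauce pump

## Task

One of the two washed sauce pumps still lacks its return spring. Take the tall coil spring that stands loose on the counter, thread it over the end of the bare plunger rod and ease it down, without letting it drop, until it stands upright and fully seated on the pump's collar; if a coil snags, back off a little, twist slightly and go on. Then let go, and leave the short spring where it is.

Things in the scene. Friction and masses are not known exactly. Their poses are not given: they have to be found in the camera images.
- spring: the tall loose coil spring of dark steel wire, standing upright on the counter: 80 mm long, 42 mm outside, 32 mm inside diameter, wire 5 mm, 8 turns with flat closed ends, about 0.11 kg. It is stiff: its coils do not give when gripped from the sides or pressed. Origin at mid-length on its axis (40 mm from either end); z along the axis; the two ends are alike and its yaw does not matter
- short_spring: the other loose spring, a bystander: same wire and diameters but only 40 mm long, standing upright. Origin at mid-length on its axis
- pump: the pump without a spring, fixed to the counter: a steel pot 108 mm across with a white lid 114 mm across (lid's top 51 mm up) and on it a white collar 52 mm across whose top, the spring's seat, is 65 mm up. A bare upright steel rod of 14 mm diameter rises on the axis to 155 mm, its last 10 mm tapered to 6 mm. Origin at the centre of the pot's underside, on the counter; z up along the rod; a thin spout 65 mm up at most points to x and reaches 111 mm out
- pump_done: the second pump, the same in all sizes and also fixed, whose rod already carries its own spring (a bystander). Origin and axes as for the other
Things that resemble listed ones, but are neither listed nor needed, are in the scene too. Leave any orange, pink or turquoise look-alike of the pump alone.

How it is judged (in metres and radians):
On the way:
1. the tall spring, held by the fingers, is threaded over the rod end (horizontal distance between spring and pump below 0.016 m and z of spring in the frame of pump between 0.112 and 0.185 m and contact force between the fingers and spring above 0.3 N), for 0.05 s.
At the end, for the whole second after the job is handed in: the tall spring is round the bare pump's rod (axes within 14 mm), within 6 mm of fully seated on the collar, upright within 0.15 rad, at rest and released; the short spring is within 30 mm of where it stood (horizontal distance between spring and pump below 0.014 m and z of spring in the frame of pump between 0.099 and 0.111 m and angle between the z axis of spring and the z axis of pump, either way round below 0.15 rad and linear speed of spring below 0.02 m/s and distance of short_spring from where it was at the start of the episode below 0.03 m); the robot touches nothing.
It fails at once if the spring is let drop down the rod (over 0.6 m/s while on it) (horizontal distance between spring and pump below 0.016 m and z of spring in the frame of pump below 0.19 m and linear speed of spring above 0.6 m/s).
It fails at once if the short spring is moved by more than 30 mm (distance of short_spring from where it was at the start of the episode above 0.03 m).
It also fails if it takes over 43 s, if anything falls off the work surface, if the arm or the gripper's body presses on something with over 40 N, if the wrist force passes 120 N, or if a joint passes its speed limit or range.

## Robot

A 6-joint arm with a two-finger parallel gripper is mounted at the origin on the work surface. World frame = base frame: x ahead of the robot, y to its left, z up, the work surface at z = 0. Lengths are in mm, angles in rad, forces in N, time in s.
With the tool pointing down it reaches from about 300 to 775 mm from the base axis. Payload 14.6 kg.
Tool frame: the origin (TCP) lies at the very end of the fingers, on their centre line; the grasp point (between the pads) lies 19 mm behind it (manip.grip_point_offset is the distance from the TCP to the grasp point, in mm); z points along the fingers, y is the line along which they close (so a half turn about z gives the same grasp; the last joint's range is limited). The gripper opens to 94 mm and grips with 3 to 60 N. Pads are 16 mm wide; open, the fingers measure 119 mm over their backs; the gripper's body (75 mm by 177 mm) begins 78 mm behind the grasp point.
Start: joints at [-1.219, 0.3, 1.521, -0, 1.321, -0.067], TCP at [223.658, -502.46, 205.446] pointing down, gripper open.
Joint ranges: [-3.03, 3.03], [-0.79, 2.21], [0.23, 2.52], [-1.04, 4.18], [0, 3.07], [-2.55, 2.55]. Speed limits (rad/s): [2.22, 2.22, 2.57, 3.14, 3.14, 3.14].

## Interface

Orientations are given as [roll, pitch, yaw] about the fixed x, y, z axes, in that order (R = Rz(yaw) Ry(pitch) Rx(roll)).
In Python, from cell import telemetry, eyes, manip gives the robot as it stands.
- The arm moves only by the tool play_rows, never from a script. Its arguments are lists of equal length, an entry for each row: "translation": the shift along the world's x, y, z in m, a list of three; "yaw": the turn about the world's z in rad. A call has 1 to 12 rows; each row is the pose to reach, as a shift and turn from the pose commanded when the call began; what a row does not reach only later rows make up. A row lasts 1/8 s, in which the tool goes at most 62.5 mm and 10.7 degrees, less where a joint would pass 70% of its speed; a pose out of reach is approached as far as the arm can. A call with a gripper value outside its range is refused whole. "hand" is the opening, from 0 (shut) to 1 (fully open), set as the call begins (left out, the last holds). The fingers move at their own pace and stop on an object; "force" is the grip in N (left out, the last holds). Time passes only in rows, so rows that repeat a pose let the fingers close. It gives the time, the measured TCP pose, the force, the opening and the grip force at its end, in the units of the state.
- telemetry.read_state(): the state, without advancing time (a new reading comes with each control period).
- eyes.camera(name): name is "scene" or "top" or "wrist"; returns a dict with "pixels" (384x512x3 uint8, red, green, blue), "fx", "fy", "cx", "cy" (pixels), "cam_to_world" (4x4, takes a point from camera to world coordinates); the wrist camera has in their place "T_tool_cam" (4x4, takes a point from camera to tool coordinates, whose origin is the TCP and whose axes are the flange's). Camera axes: x right, y up, looking along -z (the intrinsics and any distortion apply to the point x, -y, -z); pixel columns grow to the right and rows downward; lengths in mm; the calibration is good to about 2 mm. A picture is of the moment at which its call begins: read the wrist's pose just before it. There is no depth.
- manip.sign_off(): hands the job in; it is judged then, once.
The state is a dict: "clock": time; "joints": joint angles; "qd": joint speeds; "effort": joint torques, N m; "eef_pos": TCP position; "eef_rot": TCP orientation; "wrist_force": force on the tool from outside, world axes, zero at the start; "moment": the same for the moment, N m; "finger_gap": finger opening in mm; "finger_force": force on a finger pad.
Only numpy, scipy, OpenCV 4.12 (cv2) and the standard library are available. Lean on these libraries where they do the work, as an engineer would, in place of code of your own. Each camera call takes 0.05 s, during which the arm holds its last target. There are 200 camera calls.

## Working session

There is one attempt and no reset: what is moved stays moved. The work goes in short steps, Python scripts to look and compute and a tool call to move; the robot and the scene stay as the last step left them, time stands still between calls to the robot, and variables do not carry over. Pictures are saved under pics/ and viewed, at most 10 in all, crops included, and the job is handed in when it is done.

Besides the shell and the picture viewer there is one more tool, called in YAML: its name, and indented under it one key for each argument. play_rows: Moves the arm, as the interface text tells. Its arguments: {"type":"object","properties":{"translation":{"type":"array","items":{"type":"array","items":{"type":"number"}}},"yaw":{"type":"array","items":{"type":"number"}},"hand":{"type":"number"},"force":{"type":"number"}},"required":["translation","yaw"]}

```bash
mkdir -p pics
cat > h.py <<'E'
import numpy as np, cv2
from cell import telemetry, eyes, manip
from scipy.spatial.transform import Rotation as R
def shot(n,f):
    s=telemetry.read_state(); c=eyes.camera(n)
    if 'cam_to_world' in c: T=np.array(c['cam_to_world'])
    else:
        W=np.eye(4);W[:3,:3]=R.from_euler('xyz',s['eef_rot']).as_matrix();W[:3,3]=s['eef_pos'];T=W@np.array(c['T_tool_cam'])
    cv2.imwrite('pics/'+f+'.png',c['pixels'][:,:,::-1])
    np.savez('pics/'+f+'.npz',T=T,K=np.array([c['fx'],c['fy'],c['cx'],c['cy']]),extra=str({k:v for k,v in c.items() if k!='pixels'}))
    return c
def onz(f,u,v,z):
    d=np.load('pics/'+f+'.npz');T=d['T'];fx,fy,cx,cy=d['K']
    r=T[:3,:3]@np.array([(u-cx)/fx,-(v-cy)/fy,-1]);o=T[:3,3]
    return o+r*(z-o[2])/r[2]
def proj(f,p):
    d=np.load('pics/'+f+'.npz');T=d['T'];fx,fy,cx,cy=d['K']
    q=T[:3,:3].T@(np.array(p)-T[:3,3]);return cx+fx*q[0]/-q[2],cy-fy*q[1]/-q[2]
E
python3 - <<'E'
from h import *
print(telemetry.read_state())
for n in('scene','top','wrist'):
    c=shot(n,n); print(n,[k for k in c],c['fx'],np.load('pics/'+n+'.npz')['T'].round(2).tolist())
a=[cv2.imread(f'pics/{n}.png') for n in('scene','top')]
E
```

```text
{'clock': 0.0, 'joints': array([-1.21861089e+00,  3.00469380e-01,  1.52160764e+00, -6.31374980e-06,
        1.32070043e+00, -6.66115331e-02]), 'qd': array([-2.91645440e-05, -1.58410691e-03, -9.71859024e-04, -6.25871181e-04,
       -7.37897255e-04, -1.54472798e-03]), 'effort': array([-1.19577420e-03, -5.31810594e+01, -3.52735627e+01,  7.07741152e-02,
        2.43823574e-02, -9.77616469e-05]), 'eef_pos': array([ 223.55902149, -502.21453883,  204.87604102]), 'eef_rot': array([-3.14041007e+00, -7.27610645e-05,  4.18798492e-01]), 'wrist_force': array([-0.05258155, -0.36863756,  0.26188369]), 'moment': array([-0.01110328, -0.04574601,  0.00376735]), 'finger_force': 0.0, 'finger_gap': 93.8892279214037}
scene ['pixels', 'fx', 'fy', 'cx', 'cy', 'cam_to_world'] 416.4167090851638 [[-0.35, -0.75, 0.57, 1047.86], [0.94, -0.28, 0.21, 260.23], [-0.0, 0.6, 0.8, 911.3], [0.0, 0.0, 0.0, 1.0]]
top ['pixels', 'fx', 'fy', 'cx', 'cy', 'cam_to_world'] 435.4122532689568 [[-0.03, 1.0, -0.03, 378.61], [-1.0, -0.03, -0.0, 3.06], [-0.0, 0.03, 1.0, 1065.87], [0.0, 0.0, 0.0, 1.0]]
wrist ['pixels', 'fx', 'fy', 'cx', 'cy', 'T_tool_cam'] 339.71233472071424 [[0.41, 0.89, 0.22, 287.06], [-0.91, 0.4, 0.1, -474.15], [-0.0, -0.24, 0.97, 383.85], [0.0, 0.0, 0.0, 1.0]]
```

View pics/scene.png

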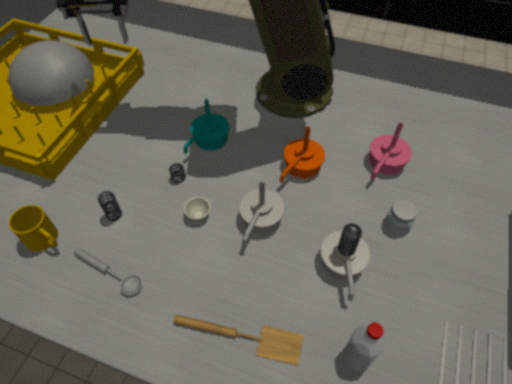

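View pics/top.png

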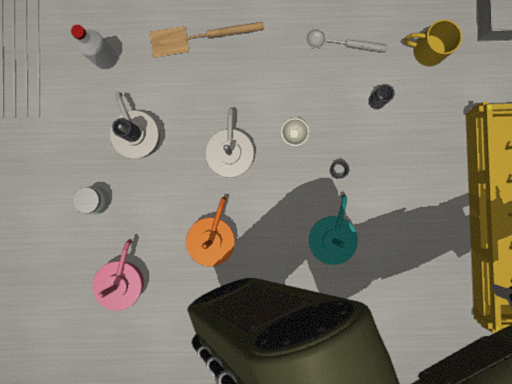

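The scene picture shows these candidates:
- **Springs:** the tall spring is at scene (110,206), top (381,96). The short spring is at scene (177,173), top (340,169). The third spring sits on pump_done at scene (348,240).
- **Pumps:** the bare white pump is at scene (262,208), top (230,152). pump_done is at top (134,132). The orange, pink and turquoise ones are look-alikes.

I choose the spring at top (381,96) and the pump at top (230,152).

Run:
```python
from h import *
t=cv2.imread('pics/top.png');s=cv2.imread('pics/scene.png')
def blob(im,m,u,v,r):
    k=np.zeros(m.shape,np.uint8);k[v-r:v+r,u-r:u+r]=255
    m=(m&(k>0)).astype(np.uint8)
    n,l,st,ce=cv2.connectedComponentsWithStats(m);i=1+np.argmax(st[1:,4]);return (l==i),st[i],ce[i]
for f,im,pts in(('top',t,[(381,96,22),(340,169,15)]),('scene',s,[(110,206,22),(177,173,15)])):
    for u,v,r in pts:
        m,st,ce=blob(im,im.max(2)<85,u,v,r);print(f,st,ce)
        if f=='top' : print(' ctr@z/2',onz(f,*ce,40 if r>20 else 20))
        else: print(' ctr',onz(f,*ce,40 if r>20 else 20))
hsv=cv2.cvtColor(t,cv2.COLOR_BGR2HSV)
crop=lambda im,u,v:cv2.resize(im[v-32:v+32,u-40:u+40],None,fx=5,fy=5,interpolation=cv2.INTER_CUBIC)
cv2.imwrite('pics/crop.png',np.vstack([np.hstack([crop(t,381,96),crop(t,230,150)])[:300],np.hstack([crop(s,110,206),crop(s,262,212)])[:300]]))
m=((t[:,:,2].astype(int)-t[:,:,0]>8)&(t.max(2)>150));m,st,ce=blob(t,m,230,152,32);print(st,ce)
c=max(cv2.findContours(m.astype(np.uint8),0,1)[0],key=cv2.contourArea);e=cv2.minEnclosingCircle(c);print(e,cv2.fitEllipse(c),onz('top',*e[0],51),proj('top',onz('top',*e[0],51)+[0,0,104]))
```

```text
top [369  85  25  24 415] [380.79759036  96.09156627]
 ctr@z/2 [ 627.85945714 -292.76925467   40.        ]
top [330 159  19  19 182] [339.15384615 168.63186813]
 ctr@z/2 [ 459.85396629 -192.67261604   20.        ]
scene [ 98 191  24  35 543] [109.07366483 208.053407  ]
 ctr [ 632.41484769 -288.05213964   40.        ]
scene [169 163  17  22 285] [176.58596491 173.77894737]
 ctr [ 461.77704055 -189.10306827   20.        ]
[ 198  120   64   64 3356] [228.5920739  153.12067938]
((229.5, 151.5), 44.54782485961914) ((228.23251342773438, 153.20645141601562), (69.76001739501953, 70.97704315185547), 101.36894226074219) [504.17246723  68.04107522  51.        ] (np.float64(226.1856136846857), np.float64(145.47486038323188))
```

View pics/crop.png

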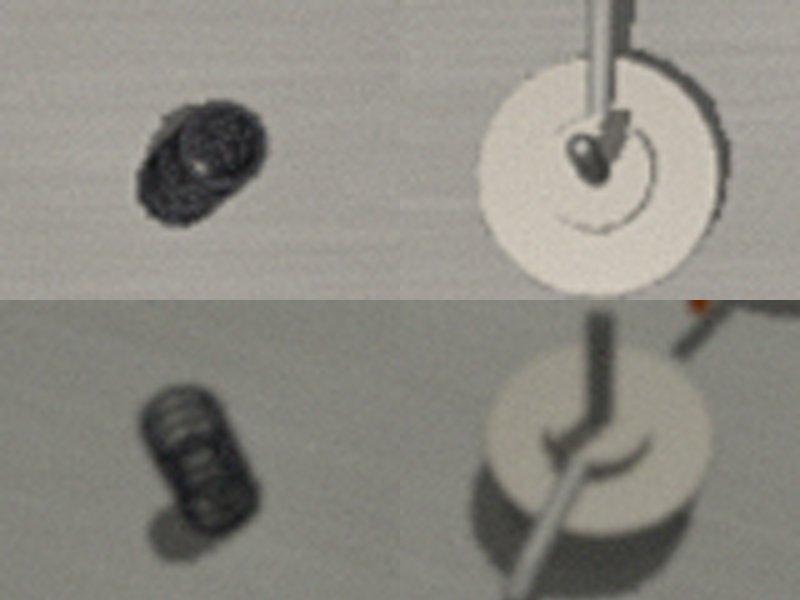

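The crop confirms both choices. The tall, multi-turn spring stands upright at about (629,-290) mm. The bare white pump with its uncovered rod is at about (502,68) mm, with the rod tip at top pixel (226,147). Next I go above the spring.

play_rows:
  translation:
    - [0.05,0.026,0]
    - [0.1,0.052,0]
    - [0.15,0.078,0]
    - [0.2,0.105,0]
    - [0.25,0.131,0]
    - [0.3,0.157,-0.01]
    - [0.35,0.184,-0.02]
    - [0.405,0.212,-0.04]
    - [0.405,0.212,-0.04]
    - [0.405,0.212,-0.04]
    - [0.405,0.212,-0.04]
  yaw: [0,0,0,0,0,0,0,0,0,0,0]
  hand: 1
  force: 15

```text
clock: 1.52
eef_pos: [627.9, -291.5, 166.4]
eef_rot: [3.141, -0.001, 0.417]
wrist_force: [0.2, -0.3, 0.5]
finger_gap: 94.3
finger_force: 0.0
```

Run:
```python
from h import *
c=shot('wrist','w1');print(telemetry.read_state()['eef_pos'])
for z in(0,80): print(proj('w1',[629,-290,z]))
```

```text
[ 627.97472505 -291.54927801  166.52412351]
(np.float64(258.40482157204974), np.float64(177.14927818425866))
(np.float64(258.1800872584139), np.float64(196.27458881697626))
```

View pics/w1.png

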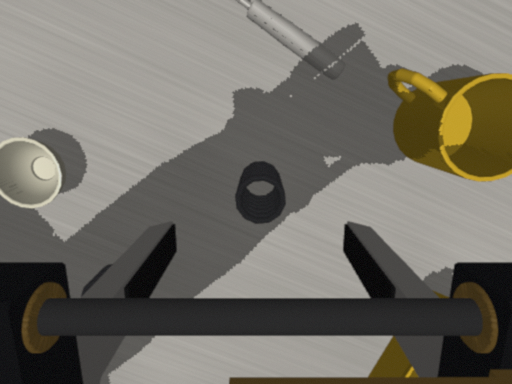

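The wrist view shows the spring's top ring centred near (261,198), between the fingers at (160,240) and (360,240). The spot I predicted for it was (258,196).

Run:
```python
from h import *
t=cv2.imread('pics/w1.png');m=np.zeros(t.shape[:2],np.uint8);m[150:232,225:300]=(t.max(2)<52)[150:232,225:300]
ys,xs=np.nonzero(m);print(xs.min(),xs.max(),ys.min(),ys.max())
r=(xs.max()-xs.min())/2;u=(xs.max()+xs.min())/2
print(r,u,onz('w1',u,ys.max()-r,80),onz('w1',u,ys.max()-r,78))
```

```text
236 284 162 222
24.0 260.0 [ 628.28284323 -291.92542973   80.        ] [ 627.80830236 -292.14173396   78.        ]
```

The spring is within 1 mm of centre. I descend to about z 36 and close.

play_rows:
  translation:
    - [0,0,-0.03]
    - [0,0,-0.06]
    - [0,0,-0.09]
    - [0,0,-0.115]
    - [0,0,-0.13]
    - [0,0,-0.13]
  yaw: [0,0,0,0,0,0]

```text
clock: 2.33
eef_pos: [628.2, -290.7, 35.1]
eef_rot: [-3.141, 0.001, 0.418]
wrist_force: [-0.7, 0.5, 0.5]
finger_gap: 93.7
finger_force: 0.0
```

play_rows:
  translation:
    - [0,0,0]
    - [0,0,0]
    - [0,0,0]
    - [0,0,0]
    - [0,0,0]
    - [0,0,0]
  yaw: [0,0,0,0,0,0]
  hand: 0
  force: 15

```text
clock: 3.08
eef_pos: [628.7, -290.5, 35.4]
eef_rot: [3.142, 0.0, 0.419]
wrist_force: [0.5, -0.1, -1.1]
finger_gap: 40.8
finger_force: 15.0
```

Gripped at 40.8 mm. I lift and stop short of the pump for a close look.

play_rows:
  translation:
    - [0,0,0.02]
    - [0,0,0.06]
    - [0,0,0.11]
    - [0,0,0.16]
    - [-0.02,0.03,0.2]
    - [-0.045,0.075,0.2]
    - [-0.07,0.12,0.2]
    - [-0.095,0.165,0.2]
    - [-0.115,0.215,0.2]
    - [-0.127,0.255,0.2]
    - [-0.127,0.255,0.2]
    - [-0.127,0.255,0.2]
  yaw: [0,0,0,0,0,0,0,0,0,0,0,0]

```text
clock: 4.58
eef_pos: [501.9, -35.8, 236.4]
eef_rot: [3.141, -0.001, 0.419]
wrist_force: [0.6, -0.5, -1.5]
finger_gap: 40.7
finger_force: 15.0
```

Run:
```python
from h import *
shot('wrist','w2');print(telemetry.read_state()['eef_pos'],telemetry.read_state()['finger_force'])
for p in([502,68,155],[502,68,65],[502,68,51]): print(proj('w2',p))
```

```text
[501.8956876  -36.11269149 236.07732226] 14.999753599986434
(np.float64(135.3316656368137), np.float64(146.10185855139503))
(np.float64(166.57150167873937), np.float64(136.97021675943108))
(np.float64(170.06873481207333), np.float64(135.9479489026557))
```

View pics/w2.png

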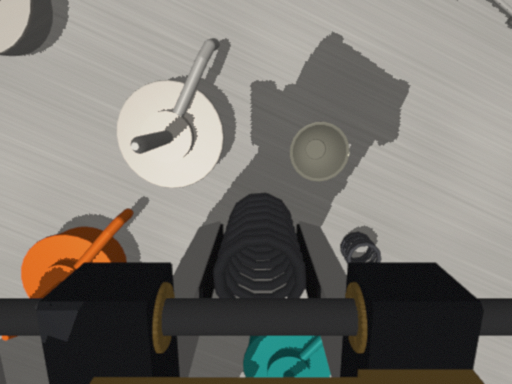

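The rod tip shows at (136,145), against a predicted (135,146). The lid centre is near (170,134), and the held spring runs from about (258,215) at its far end to (260,265) at its near end. I check both numerically.

Run:
```python
from h import *
t=cv2.imread('pics/w2.png')
m=((t[:,:,2].astype(int)-t[:,:,0]>8)&(t.max(2)>150));k=np.zeros(m.shape,np.uint8);k[75:195,110:230]=m[75:195,110:230]
c=max(cv2.findContours(k,0,1)[0],key=cv2.contourArea);h=cv2.convexHull(c);e=cv2.minEnclosingCircle(h);print(e,onz('w2',*e[0],51))
print('tip',onz('w2',136,145,155))
P=np.array([501.9,-36.1,201])
for z in(201,281):
  print(z,proj('w2',[501.9,-36.1,z]),[np.round(proj('w2',[501.9+21*a,-36.1+21*b,z])) for a,b in((.407,-.914),(-.407,.914),(.914,.407),(-.914,-.407))])
d=np.zeros(t.shape[:2],np.uint8);d[185:300,195:320]=(t.max(2)<50)[185:300,195:320]
for r in(196,200,205,210,215):
  x=np.nonzero(d[r,225:300])[0]+225;print(r,x.min(),x.max())
```

```text
((166.5, 134.5), 82.05191040039062) [501.88200293  71.98266043  51.        ]
tip [503.00135011  67.80917008 155.        ]
201 (np.float64(259.9337953310604), np.float64(217.87112438132874)) [array([292., 218.]), array([228., 218.]), array([260., 187.]), array([260., 247.])]
281 (np.float64(260.2978671489449), np.float64(274.89456770312177)) [array([309., 275.]), array([212., 275.]), array([260., 229.]), array([260., 318.])]
196 247 272
200 241 280
205 235 284
210 233 287
215 230 290
```

The rod is at (503,68). The spring hangs about 4 mm behind the tool axis, well within the 9 mm radial clearance, and I bias the target for it. I move over the rod and lower a little.

play_rows:
  translation:
    - [0.001,0.03,0]
    - [0.002,0.06,0]
    - [0.003,0.09,0]
    - [0.003,0.105,0]
    - [0.003,0.105,0]
    - [0.003,0.105,0]
    - [0.003,0.105,-0.01]
    - [0.003,0.105,-0.02]
    - [0.003,0.105,-0.03]
    - [0.003,0.105,-0.03]
  yaw: [0,0,0,0,0,0,0,0,0,0]

```text
clock: 5.88
eef_pos: [504.3, 69.4, 204.5]
eef_rot: [-3.141, 0.002, 0.419]
wrist_force: [-0.4, 0.4, -0.8]
finger_gap: 40.7
finger_force: 15.0
```

Run:
```python
from h import *
print(telemetry.read_state()['eef_pos'])
for n in('scene','top'): shot(n,n+'2')
a=cv2.imread('pics/scene2.png')[140:240,205:315];b=cv2.imread('pics/top2.png')[100:200,180:290]
cv2.imwrite('pics/c2.png',cv2.resize(np.hstack([a,b]),None,fx=3.6,fy=3.6,interpolation=cv2.INTER_CUBIC))
```

```text
[504.28597719  69.44330277 204.45045227]
```

View pics/c2.png

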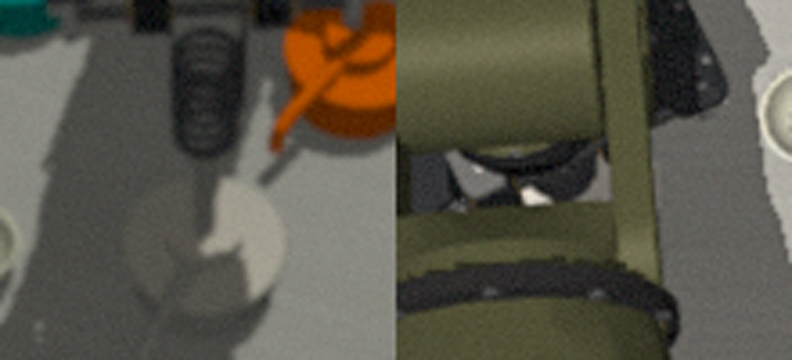

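The scene crop shows the spring's lower end at (207,150), directly over the rod at (203,190). Alignment looks good, so I keep lowering.

play_rows:
  translation:
    - [0,0,-0.007]
    - [0,0,-0.014]
    - [0,0,-0.021]
    - [0,0,-0.028]
    - [0,0,-0.035]
    - [0,0,-0.042]
    - [0,0,-0.05]
    - [0,0,-0.05]
  yaw: [0,0,0,0,0,0,0,0]

```text
clock: 6.98
eef_pos: [504.4, 69.5, 154.8]
eef_rot: [-3.141, 0.001, 0.419]
wrist_force: [0.2, -0.5, -0.4]
finger_gap: 40.8
finger_force: 15.0
```

play_rows:
  translation:
    - [0,0,-0.008]
    - [0,0,-0.016]
    - [0,0,-0.024]
    - [0,0,-0.032]
    - [0,0,-0.039]
    - [0,0,-0.046]
    - [0,0,-0.046]
  yaw: [0,0,0,0,0,0,0]

```text
clock: 7.85
eef_pos: [504.4, 69.5, 108.9]
eef_rot: [-3.141, 0.001, 0.419]
wrist_force: [-0.0, 0.2, -1.2]
finger_gap: 40.6
finger_force: 15.0
```

Run:
```python
from h import *
s=telemetry.read_state();print(s['eef_pos'],s['wrist_force'])
shot('scene','scene3')
shot('wrist','w3')
a=cv2.resize(cv2.imread('pics/scene3.png')[150:250,205:315],None,fx=3.6,fy=3.6,interpolation=cv2.INTER_CUBIC)
b=cv2.imread('pics/w3.png')[:360,60:460]
cv2.imwrite('pics/c3.png',np.hstack([a,b]))
```

```text
[504.41198984  69.50712053 108.91215678] [-9.03433913e-04  1.68321767e-01 -1.22141907e+00]
```

View pics/c3.png

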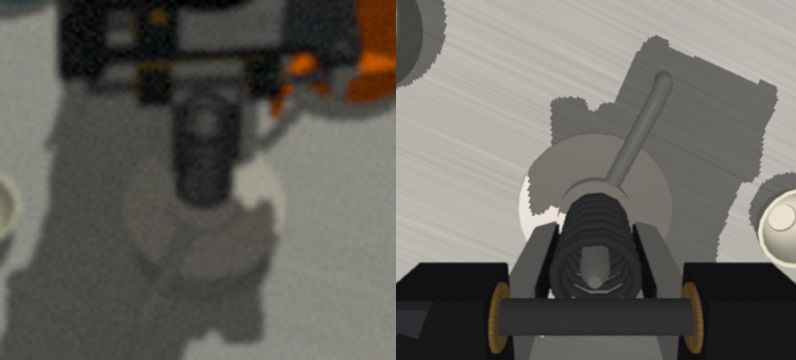

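The wrist view (right half) shows the rod tip inside the spring at (597,278), with the spring centred over the collar. I lower the last 8 to 9 mm slowly until contact.

play_rows:
  translation:
    - [0,0,-0.002]
    - [0,0,-0.004]
    - [0,0,-0.006]
    - [0,0,-0.0075]
    - [0,0,-0.0085]
    - [0,0,-0.0085]
    - [0,0,-0.0085]
  yaw: [0,0,0,0,0,0,0]

```text
clock: 8.82
eef_pos: [504.7, 69.5, 101.0]
eef_rot: [3.142, -0.0, 0.419]
wrist_force: [0.4, 0.5, -0.8]
finger_gap: 40.7
finger_force: 15.0
```

play_rows:
  translation:
    - [0,0,-0.0005]
    - [0,0,-0.001]
    - [0,0,-0.0015]
    - [0,0,-0.0015]
  yaw: [0,0,0,0]

```text
clock: 9.32
eef_pos: [505.0, 69.5, 100.2]
eef_rot: [3.141, -0.001, 0.419]
wrist_force: [-2.3, -1.1, 7.3]
finger_gap: 40.7
finger_force: 15.0
```

There is 7 N of contact at the expected seat height of about 100 mm, so I release.

play_rows:
  translation:
    - [0,0,0]
    - [0,0,0]
    - [0,0,0]
    - [0,0,0]
    - [0,0,0]
  yaw: [0,0,0,0,0]
  hand: 0.85

```text
clock: 9.95
eef_pos: [504.6, 69.5, 99.4]
eef_rot: [-3.142, 0.0, 0.419]
wrist_force: [-0.0, -0.1, -0.4]
finger_gap: 80.0
finger_force: 0.0
```

play_rows:
  translation:
    - [0,0,0.02]
    - [0,0,0.05]
    - [0,0,0.08]
    - [0,0,0.12]
    - [-0.03,-0.04,0.14]
    - [-0.06,-0.08,0.14]
    - [-0.08,-0.11,0.14]
    - [-0.08,-0.11,0.14]
    - [-0.08,-0.11,0.14]
  yaw: [0,0,0,0,0,0,0,0,0]

```text
clock: 11.08
eef_pos: [425.0, -40.2, 239.5]
eef_rot: [3.142, -0.0, 0.419]
wrist_force: [-0.5, -0.1, -1.3]
finger_gap: 80.1
finger_force: 0.0
```

Run:
```python
from h import *
shot('scene','scene4');shot('wrist','w4')
a=cv2.resize(cv2.imread('pics/scene4.png')[150:250,205:315],None,fx=3.6,fy=3.6,interpolation=cv2.INTER_CUBIC)
b=cv2.imread('pics/w4.png')[:360,60:460]
cv2.imwrite('pics/c4.png',np.hstack([a,b]))
s=telemetry.read_state();print(s['eef_pos'],s['wrist_force'])
for p in([503,68,65],[503,68,145],[503,68,155]):print(np.array(proj('w4',p))+[336,0],(np.array(proj('scene4',p))-[205,150])*3.6)
```

```text
[425.05237356 -39.82398374 239.32859992] [ 0.75428759 -1.15778847 -0.47201255]
[527.27994141  61.29943214] [197.91928666 191.70729482]
[506.42707569  46.58372999] [198.80710256 121.15871249]
[502.88970438  44.08743508] [198.9264379  111.67595989]
```

View pics/c4.png

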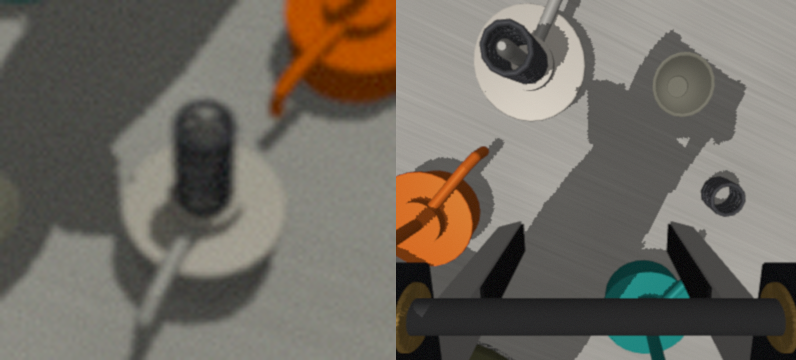

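Both views show the spring upright on the collar around the rod: its top ring is at (508,49), against a predicted axis at (506,47). The short spring is undisturbed at (722,195), and the gripper is clear.

```bash
python3 -c "
from cell import manip; print(manip.sign_off())"
```

```text
the job is handed in; nothing more can be done
None
```

The tall spring is seated upright on the bare pump's collar and released, the short spring is where it stood, and the job was handed in at about 11 s; no verdict was returned.

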